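Set the stock tags at the test bench

TASK

In front of each of the four parts bins on the aluminium board stands a hinged red/green tag: gently push the wrong tags over with a fingertip so that only the full bins have the green face up, and the tags of the bins that are empty or nearly empty have the red face up. Leave the tags that are already right as they are, and do not move the bins or anything else on the bench.

Things in the scene. Friction and masses are not known exactly. Their poses are not given: they have to be found in the camera images.
- board: flat aluminium status board, 365 x 430 mm, 8 mm thick, fixed on the bench; origin on its underside (bench height) below the middle of the row of tags; its x axis points from the tags to the bins (away from the robot, within about 12 degrees), y along the row, z up. The plate reaches 135 mm in -x and 230 mm in +x of the origin, 215 mm either side in y.
- stand_a: fixed black stand of tag a; origin under its centre, on the board's top (8 mm above the bench); axes as the board's. Foot 74 x 72 mm, 5 mm thick; two 4 mm cheeks at y = +-34 mm, 36 mm high; four thin steel rest pegs (6 mm) at x = +-25, y = +-18 mm, 38 mm high, under the flap. Stands are 100 mm apart along y; each belongs to the bin straight behind it (+x, same y within 10 mm).
- hinge_a (a point): middle of the hinge axis of tag a, 30 mm above the board's top (38 mm above the bench); axes as the board's, the hinge runs along y. The flap: 60 mm wide (y), 5 mm thick, about 40 g, red on one face and green on the other, with a white round rod (8 mm diameter) along its free edge, rod axis 55 mm from the hinge. Nothing stands over the flap; the bin's wall is 125 mm behind the hinge.
- tag_a (a joint): hinge angle of tag a, rad. 0: leans to -x (robot side), RED up. 1.05: upright. 2.09: leans to +x (bin side), GREEN up. At both rests it is 30 degrees above level, rod 48 mm out and 27 mm above the hinge. Runs easily; past upright it falls over by itself. Set a fingertip outside and below the rod, push it towards the hinge while rising along its arc (a level push may jam) past upright.
- stand_b: fixed black stand of tag b; origin under its centre, on the board's top (8 mm above the bench); axes as the board's. Foot 74 x 72 mm, 5 mm thick; two 4 mm cheeks at y = +-34 mm, 36 mm high; four thin steel rest pegs (6 mm) at x = +-25, y = +-18 mm, 38 mm high, under the flap. Stands are 100 mm apart along y; each belongs to the bin straight behind it (+x, same y within 10 mm).
- hinge_b (a point): middle of the hinge axis of tag b, 30 mm above the board's top (38 mm above the bench); axes as the board's, the hinge runs along y. The flap: 60 mm wide (y), 5 mm thick, about 40 g, red on one face and green on the other, with a white round rod (8 mm diameter) along its free edge, rod axis 55 mm from the hinge. Nothing stands over the flap; the bin's wall is 125 mm behind the hinge.
- tag_b (a joint): hinge angle of tag b, rad. 0: leans to -x (robot side), RED up. 1.05: upright. 2.09: leans to +x (bin side), GREEN up. At both rests it is 30 degrees above level, rod 48 mm out and 27 mm above the hinge. Runs easily; past upright it falls over by itself. Set a fingertip outside and below the rod, push it towards the hinge while rising along its arc (a level push may jam) past upright.
- stand_c: fixed black stand of tag c; origin under its centre, on the board's top (8 mm above the bench); axes as the board's. Foot 74 x 72 mm, 5 mm thick; two 4 mm cheeks at y = +-34 mm, 36 mm high; four thin steel rest pegs (6 mm) at x = +-25, y = +-18 mm, 38 mm high, under the flap. Stands are 100 mm apart along y; each belongs to the bin straight behind it (+x, same y within 10 mm).
- hinge_c (a point): middle of the hinge axis of tag c, 30 mm above the board's top (38 mm above the bench); axes as the board's, the hinge runs along y. The flap: 60 mm wide (y), 5 mm thick, about 40 g, red on one face and green on the other, with a white round rod (8 mm diameter) along its free edge, rod axis 55 mm from the hinge. Nothing stands over the flap; the bin's wall is 125 mm behind the hinge.
- tag_c (a joint): hinge angle of tag c, rad. 0: leans to -x (robot side), RED up. 1.05: upright. 2.09: leans to +x (bin side), GREEN up. At both rests it is 30 degrees above level, rod 48 mm out and 27 mm above the hinge. Runs easily; past upright it falls over by itself. Set a fingertip outside and below the rod, push it towards the hinge while rising along its arc (a level push may jam) past upright.
- stand_d: fixed black stand of tag d; origin under its centre, on the board's top (8 mm above the bench); axes as the board's. Foot 74 x 72 mm, 5 mm thick; two 4 mm cheeks at y = +-34 mm, 36 mm high; four thin steel rest pegs (6 mm) at x = +-25, y = +-18 mm, 38 mm high, under the flap. Stands are 100 mm apart along y; each belongs to the bin straight behind it (+x, same y within 10 mm).
- hinge_d (a point): middle of the hinge axis of tag d, 30 mm above the board's top (38 mm above the bench); axes as the board's, the hinge runs along y. The flap: 60 mm wide (y), 5 mm thick, about 40 g, red on one face and green on the other, with a white round rod (8 mm diameter) along its free edge, rod axis 55 mm from the hinge. Nothing stands over the flap; the bin's wall is 125 mm behind the hinge.
- tag_d (a joint): hinge angle of tag d, rad. 0: leans to -x (robot side), RED up. 1.05: upright. 2.09: leans to +x (bin side), GREEN up. At both rests it is 30 degrees above level, rod 48 mm out and 27 mm above the hinge. Runs easily; past upright it falls over by itself. Set a fingertip outside and below the rod, push it towards the hinge while rising along its arc (a level push may jam) past upright.
- bin_full_1: open blue parts bin, loose, 90 (x) x 80 (y) x 50 mm high, 3 mm walls, origin under its centre, standing on the board behind a tag; its wall starts 125 mm behind the hinge; FULL: heaped with small yellow and dark parts to about 17 mm above the rim
- bin_full_2: open blue parts bin, loose, 90 (x) x 80 (y) x 50 mm high, 3 mm walls, origin under its centre, standing on the board behind a tag; its wall starts 125 mm behind the hinge; FULL: heaped with small yellow and dark parts to about 17 mm above the rim
- bin_few: open blue parts bin, loose, 90 (x) x 80 (y) x 50 mm high, 3 mm walls, origin under its centre, standing on the board behind a tag; its wall starts 125 mm behind the hinge; NOT full: only two small parts lie on its floor
- bin_empty: open blue parts bin, loose, 90 (x) x 80 (y) x 50 mm high, 3 mm walls, origin under its centre, standing on the board behind a tag; its wall starts 125 mm behind the hinge; NOT full: empty
- pcb: circuit board with parts, 50 x 34 x 18 mm, lying on the status board in front of the tags (robot side); origin under its centre; a bystander, not to be moved
- capacitor: dark blue cylinder capacitor, 22 mm diameter, 32 mm high, standing on the status board in front of the tags (robot side); origin under its centre; a bystander, not to be moved
- screwdriver: screwdriver lying on the bench left of the board; a bystander, not to be moved
- meter: yellow hand meter 150 x 80 x 42 mm lying on the bench right of the board; origin under its centre; a bystander, not to be moved
- flux: white-capped bottle, 52 mm diameter, 120 mm high, standing left of the board; origin under its centre; a bystander, not to be moved
- reel: steel solder reel, 64 mm diameter, 50 mm high, right of the board; origin under its centre; a bystander, not to be moved
- tape: roll of tape, 90 mm diameter, 20 mm high, lying left of the board; origin under its centre; a bystander, not to be moved

How it is judged:
By the outcome, as a careful person would: the job done as asked, in the order asked, and still so for the second after the job is handed in, with the robot touching nothing.
It also fails if it takes over 61 s, if anything falls off the work surface, if the arm or the gripper's body presses on something with over 40 N, if the wrist force passes 120 N, or if a joint passes its speed limit or range.

ROBOT

A 6-joint arm with a two-finger parallel gripper is mounted at the origin on the work surface. World frame = base frame: x ahead of the robot, y to its left, z up, the work surface at z = 0. Lengths are in m, angles in rad, forces in N, time in s.
With the tool pointing down it reaches from about 0.35 to 0.875 m from the base axis. Payload 15.5 kg.
Tool frame: the origin (TCP) lies at the very end of the fingers, on their centre line; the grasp point (between the pads) lies 19 mm behind it; z points along the fingers, y is the line along which they close (so a half turn about z gives the same grasp; the last joint's range is limited). The gripper opens to 85 mm and grips with 20 to 120 N. Pads are 22 mm wide; open, the fingers measure 114 mm over their backs; the gripper's body (76 mm by 85 mm) begins 54 mm behind the grasp point. The pads swing forward as they close: fully open they stand 13 mm farther back than shut.
Start: joints at [-1.315, 0.494, 1.345, -0, 1.302, -0.096], TCP at [0.215, -0.587, 0.205] pointing down, gripper open.
Joint ranges: [-2.91, 2.91], [-0.82, 2.16], [0.22, 2.67], [-1.22, 4.37], [0.12, 2.79], [-3.08, 3.08]. Speed limits (rad/s): [1.89, 1.89, 2.57, 3.01, 3.01, 3.01].

INTERFACE

Orientations are given as a unit quaternion [x, y, z, w].
In Python, from station import arm, optics gives the robot as it stands.
- The arm moves only by the tool jog_arm, never from a script. Its arguments are lists of equal length, an entry for each row: "offset": the shift along the tool's x, y, z scaled (see below), a list of three; "turn": the turn about the tool's z scaled (see below). A call has 1 to 20 rows; each row is the pose to reach, as a shift and turn from the pose commanded when the call began, along the tool's axes at that moment; what a row does not reach only later rows make up. The controller multiplies each number of a shift by 0.6 m and each number of a turn by 2 rad. A row lasts 1/8 s, in which the tool goes at most 62.5 mm and 10.7 degrees, less where a joint would pass 70% of its speed; a pose out of reach is approached as far as the arm can. A call with a number of a shift or a turn outside -1 to 1 is refused whole. A call with a gripper value outside its range is refused whole. "jaw" is the opening, from -1 (shut) to 1 (fully open), so that 0 is half open, set as the call begins (left out, the last holds). The fingers move at their own pace and stop on an object; the grip force is fixed at half the most. Time passes only in rows, so rows that repeat a pose let the fingers close. It gives the time, the measured TCP pose, the force, the opening and the grip force at its end, in the units of the state.
- arm.sense(): the state, without advancing time (a new reading comes with each control period).
- optics.read_camera(name): name is "side" or "top" or "wrist"; returns the picture (480x640x3 uint8, blue, green, red); there is no depth.
- optics.camera_info(name): a dict with "K" (3x3 intrinsics, pixels), "origin" and "attitude" of the camera in the world; the wrist camera has in their place "T_tool_cam" (4x4, takes a point from camera to tool coordinates, whose origin is the TCP and whose axes are the flange's). Camera axes: x right, y up, looking along -z (the intrinsics and any distortion apply to the point x, -y, -z); pixel columns grow to the right and rows downward; lengths in m; the calibration is good to about 2 mm. The wrist camera is an equidistant fisheye: a pixel r from the principal point sees the ray r / f radians off the axis. A picture is of the moment at which its call begins: read the wrist's pose just before it. camera_info takes no time and is no camera call.
- arm.job_done(): hands the job in; it is judged then, once.
The state is a dict: "clock": time; "joint_positions": joint angles; "qd": joint speeds; "tau": joint torques, N m; "ee_pos": TCP position; "orientation": TCP orientation; "force": force on the tool from outside, world axes, zero at the start; "moment": the same for the moment, N m; "gripper_width": finger opening in m; "finger_force": force on a finger pad.
Only numpy, scipy, OpenCV 4.12 (cv2) and the standard library are available. Lean on these libraries where they do the work, as an engineer would, in place of code of your own. Each camera call takes 0.05 s, during which the arm holds its last target. There are 200 camera calls.

## Working session

There is one attempt and no reset: what is moved stays moved. The work goes in short steps, Python scripts to look and compute and a tool call to move; the robot and the scene stay as the last step left them, time stands still between calls to the robot, and variables do not carry over. Pictures are saved under pics/ and viewed, at most 10 in all, crops included, and the job is handed in when it is done.

Besides the shell and the picture viewer there is one more tool, called after ">>>" as a command line: name --pt "numbers of a row" for each row, then --argument value for the rest. jog_arm: Moves the arm, as the interface text tells. Shifts and turns lie within -1 to 1; 1 stands for 0.6 m of shift or 2 rad of turn. Its arguments: {"type":"object","properties":{"offset":{"type":"array","items":{"type":"array","items":{"type":"number","minimum":-1,"maximum":1}}},"turn":{"type":"array","items":{"type":"number","minimum":-1,"maximum":1}},"jaw":{"type":"number"}},"required":["offset","turn"]}

```bash
mkdir -p pics; python3 - <<'E'
from station import arm, optics
import cv2
for n in ("top","side"):
    cv2.imwrite(f"pics/{n}0.png",optics.read_camera(n)); i=optics.camera_info(n); print(n,i)
print(optics.camera_info("wrist"))
s=arm.sense();print(s["clock"],s["ee_pos"],s["orientation"],s["gripper_width"])
E
```

```text
top {'K': array([[459.27779635,   0.        , 319.25834208],
       [  0.        , 459.27779635, 234.24969838],
       [  0.        ,   0.        ,   1.        ]]), 'origin': array([0.490304  , 0.00768476, 1.04349165]), 'attitude': array([ 0.04360442, -0.025914  , -0.70357388,  0.70880951])}
side {'K': array([[582.71670771,   0.        , 312.9053709 ],
       [  0.        , 582.71670771, 242.29178994],
       [  0.        ,   0.        ,   1.        ]]), 'origin': array([0.08437988, 0.89641073, 0.80611525]), 'attitude': array([-0.10644812,  0.43115158,  0.864469  , -0.23552166])}
{'K': array([[371.64829954,   0.        , 325.7293493 ],
       [  0.        , 371.64829954, 245.29336239],
       [  0.        ,   0.        ,   1.        ]]), 'T_tool_cam': array([[-4.52036289e-04,  9.57728321e-01,  2.87673875e-01,
         7.37799615e-02],
       [ 9.99999414e-01,  1.50056725e-04,  1.07177772e-03,
         3.48949945e-04],
       [ 9.83304475e-04,  2.87674191e-01, -9.57727828e-01,
        -1.68106040e-01],
       [ 0.00000000e+00,  0.00000000e+00,  0.00000000e+00,
         1.00000000e+00]])}
0.1 [ 0.21529609 -0.58640231  0.20475752] [ 9.84568109e-01  1.75001006e-01 -3.69770604e-05 -5.35123928e-04] 0.08563455500648773
```

View pics/top0.png

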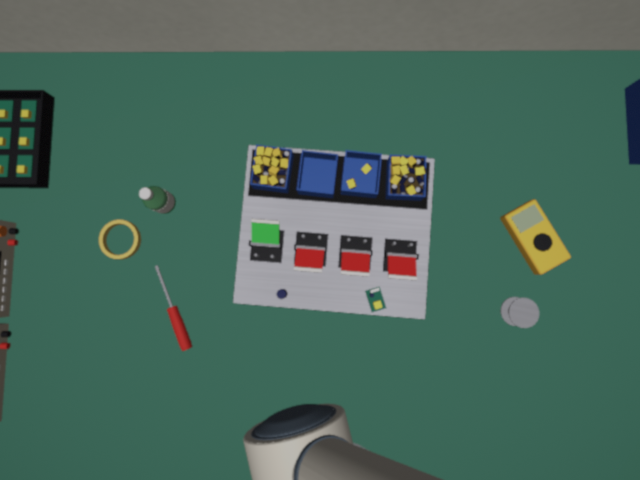

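View pics/side0.png

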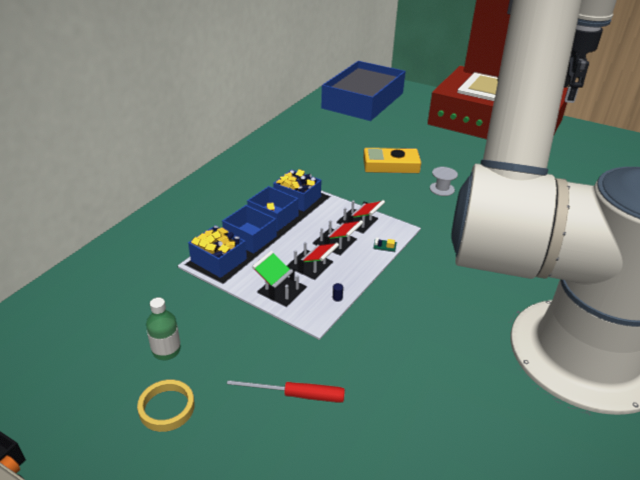

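The bins, left to right, are full (270,167), empty (318,173), few (361,172) and full (408,177). Their tags are green (266,233), red (310,258), red (356,262) and red (402,265). Only the right-most tag is wrong: its bin is full but its red face is up. I'll locate that one next.

```bash
cat > h.py <<'E'
from station import arm, optics
import numpy as np, cv2
from scipy.spatial.transform import Rotation as R
def proj_z(n,px,z):
    i=optics.camera_info(n);K=i["K"];u=np.linalg.solve(K,[px[0],px[1],1])
    d=R.from_quat(i["attitude"]).apply([u[0],-u[1],-u[2]]);o=np.array(i["origin"])
    return o+d*(z-o[2])/d[2]
def pix(n,p):
    i=optics.camera_info(n);c=R.from_quat(i["attitude"]).inv().apply(np.array(p)-i["origin"])
    u=i["K"]@np.array([c[0],-c[1],-c[2]]);return u[:2]/u[2]
def go(target,yaw):  # offset/turn numbers to reach a world target
    s=arm.sense();r=R.from_quat(s["orientation"]);x=r.apply([1,0,0])
    return r.inv().apply(np.array(target)-s["ee_pos"])/.6, -(yaw-np.arctan2(x[1],x[0]))/2
E
python3 - <<'E'
from h import *
c=np.array([proj_z("top",p,.008)[:2] for p in [(248,146),(434,158),(426,319),(234,303)]])
print(c, [np.linalg.norm(c[i]-c[(i+1)%4]) for i in range(4)])
loc=np.array([[.230,.215],[.230,-.215],[-.135,-.215],[-.135,.215]])
a=loc-loc.mean(0);b=c-c.mean(0)
yaw=np.arctan2((a[:,0]*b[:,1]-a[:,1]*b[:,0]).sum(),(a*b).sum())
M=np.array([[np.cos(yaw),-np.sin(yaw)],[np.sin(yaw),np.cos(yaw)]])
o=c.mean(0)-M@loc.mean(0);print("yaw",yaw,"origin",o)
for y in(.15,.05,-.05,-.15):
    h=o+M@[0,y]; print(y,h,"rod px",[pix("top",[*(o+M@[-.048,y+k]),.065]).round(1) for k in(.03,-.03)])
im=optics.read_camera("top");cv2.imwrite("pics/top1.png",cv2.resize(im[215:330,225:445],None,fx=3.6,fy=3.6,interpolation=cv2.INTER_CUBIC))
E
```

```text
[[ 0.79703802  0.20115385]
 [ 0.76946256 -0.22721203]
 [ 0.40539391 -0.20386412]
 [ 0.43624012  0.22405644]] [np.float64(0.4292525268548197), np.float64(0.3648165376952474), np.float64(0.4290308790343115), np.float64(0.3615240775575802)]
yaw -0.06628095114629753 origin [0.55463795 0.00167957]
0.15 [0.56457282 0.15135021] rod px [array([247.9, 265.6]), array([275.8, 267.6])]
0.05 [0.55794958 0.05156979] rod px [array([294.5, 269. ]), array([322.6, 271.1])]
-0.05 [ 0.55132633 -0.04821064] rod px [array([341.4, 272.6]), array([369.7, 274.7])]
-0.15 [ 0.54470309 -0.14799106] rod px [array([388.6, 276.1]), array([417.1, 278.2])]
```

View pics/top1.png

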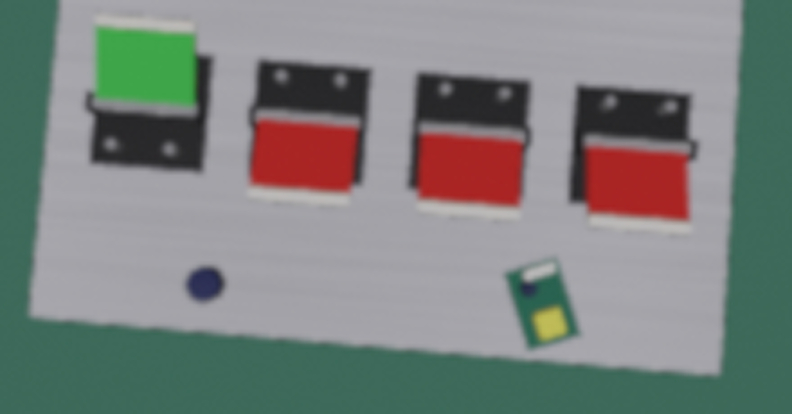

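The predicted rod ends, (388.6,276.1) and (417.1,278.2), match the crop to within about 0.4 px: (388,276) and (417,279). The board pose is therefore good. Next is the approach, gripper shut, to a point in front of tag 4.

```bash
python3 - <<'E'
from h import *
yaw=-.0663;M=np.array([[np.cos(yaw),-np.sin(yaw)],[np.sin(yaw),np.cos(yaw)]])
p=np.array([.5547,.0017])+M@[-.085,-.15]
print(p,go([*p,.16],yaw))
E
```

```text
[ 0.45994903 -0.14233907] (array([ 0.63778654, -0.55426038,  0.07530369]), np.float64(0.20904362032705376))
```

>>> jog_arm --pt "0.08 -0.07 0" --pt "0.16 -0.14 0" --pt "0.24 -0.21 0" --pt "0.32 -0.28 0" --pt "0.4 -0.35 0.02" --pt "0.48 -0.42 0.04" --pt "0.56 -0.49 0.06" --pt "0.638 -0.554 0.075" --pt "0.638 -0.554 0.075" --pt "0.638 -0.554 0.075" --pt "0.638 -0.554 0.075" --pt "0.638 -0.554 0.075" --turn '[0.03,0.06,0.09,0.12,0.15,0.18,0.209,0.209,0.209,0.209,0.209,0.209]' --jaw -1

```text
clock: 1.65
ee_pos: [0.4598, -0.1439, 0.1605]
orientation: [0.999, -0.034, 0.0, 0.0]
force: [-0.2, -0.5, 1.0]
gripper_width: -0.0
finger_force: 0.0
```

```bash
python3 - <<'E'
from h import *
yaw=-.0663;M=np.array([[np.cos(yaw),-np.sin(yaw)],[np.sin(yaw),np.cos(yaw)]])
p=np.array([.5547,.0017])+M@[-.085,-.15]
s=arm.sense();print(s["clock"],s["ee_pos"],s["force"],s["gripper_width"],go([*p,.05],yaw))
cv2.imwrite("pics/w1.png",optics.read_camera("wrist"))
E
```

```text
1.65 [ 0.45981042 -0.14394667  0.16048111] [-0.21987144 -0.4850277   1.01873307] -2.9438221617229845e-05 (array([ 3.40551335e-08, -2.72366606e-03,  1.84134670e-01]), np.float64(-0.0008857623584306237))
```

View pics/w1.png

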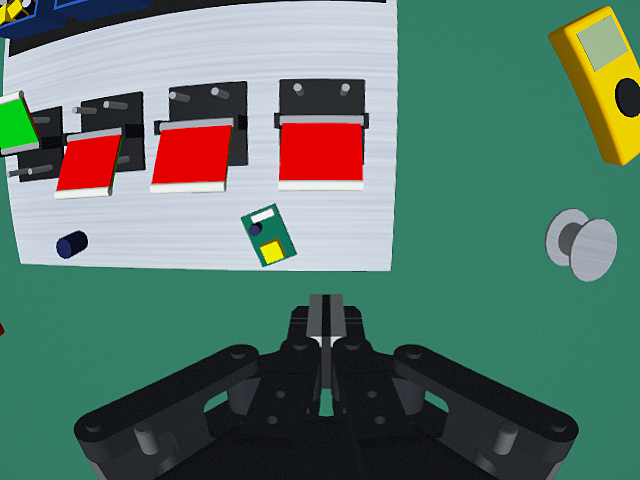

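The gripper is shut and lines up with tag 4 (the rod spans about 279–364 at row 185), and it is clear of the PCB. I'll lower the fingertip, then push along the arc.

>>> jog_arm --pt "0 -0.003 0.05" --pt "0 -0.003 0.1" --pt "0 -0.003 0.15" --pt "0 -0.003 0.184" --pt "0 -0.003 0.184" --pt "0 -0.003 0.184" --pt "0 -0.003 0.184" --turn '[0,0,0,0,0,0,0]'

```text
clock: 2.58
ee_pos: [0.4608, -0.1414, 0.0508]
orientation: [0.999, -0.033, 0.001, 0.0]
force: [-0.8, -0.3, -0.0]
gripper_width: -0.0001
finger_force: 0.0
```

>>> jog_arm --pt "0.018 0 0" --pt "0.036 0 0" --pt "0.041 0 -0.007" --pt "0.046 0 -0.014" --pt "0.052 0 -0.02" --pt "0.058 0 -0.025" --pt "0.065 0 -0.03" --pt "0.071 0 -0.034" --pt "0.078 0 -0.038" --pt "0.085 0 -0.041" --pt "0.093 0 -0.043" --pt "0.101 0 -0.045" --pt "0.109 0 -0.046" --pt "0.117 0 -0.047" --pt "0.125 0 -0.047" --pt "0.133 0 -0.047" --pt "0.14 0 -0.047" --pt "0.145 0 -0.047" --pt "0.145 0 -0.047" --pt "0.145 0 -0.047" --turn '[0,0,0,0,0,0,0,0,0,0,0,0,0,0,0,0,0,0,0,0]'

```text
clock: 5.08
ee_pos: [0.547, -0.1467, 0.0781]
orientation: [0.999, -0.033, -0.0, -0.0]
force: [0.1, -0.6, -0.3]
gripper_width: -0.0001
finger_force: 0.0
```

```bash
python3 - <<'E'
from h import *
s=arm.sense();print(s["clock"],s["ee_pos"],s["force"])
cv2.imwrite("pics/w2.png",optics.read_camera("wrist"))
E
```

```text
5.075 [ 0.54695098 -0.14668162  0.07805132] [ 0.09915133 -0.62418715 -0.26578411]
```

View pics/w2.png

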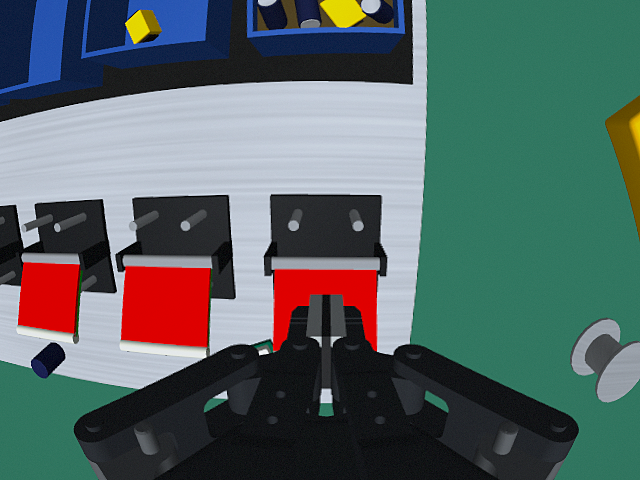

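The flap is still at red, so the tip must have ridden over the rod without catching it. I'll check the real half-thickness of the finger from the wrist calibration before trying again lower.

```bash
python3 - <<'E'
from h import *
i=optics.camera_info("wrist");T=np.linalg.inv(i["T_tool_cam"]);K=i["K"]
for x in(0,.004,.008,.011,.014):
  for z in (0,-.02):
    c=(T@[x,0,z,1])[:3];v=np.array([c[0],-c[1],-c[2]]);t=np.arctan2(np.hypot(v[0],v[1]),v[2]);u=v[:2]/np.hypot(*v[:2])*t*K[0,0]+K[:2,2];print(x,z,u.round(1))
yaw=-.0663;M=np.array([[np.cos(yaw),-np.sin(yaw)],[np.sin(yaw),np.cos(yaw)]])
s=arm.sense();print("local",M.T@(s["ee_pos"][:2]-[.5547,.0017]))
E
```

```text
0 0 [325.8 290.6]
0 -0.02 [325.7 308.7]
0.004 0 [325.8 283.1]
0.004 -0.02 [325.7 300.6]
0.008 0 [325.7 275.5]
0.008 -0.02 [325.7 292.3]
0.011 0 [325.7 269.7]
0.011 -0.02 [325.7 285.9]
0.014 0 [325.7 263.9]
0.014 -0.02 [325.7 279.5]
local [ 0.00206252 -0.14859295]
```

The TCP should project to row 290 and a front face at +11 mm to row 270, but the tip is seen at about row 294. The tip is either thinner or shorter than assumed, so I'll check with the side camera.

```bash
python3 - <<'E'
from h import *
s=arm.sense();p=s["ee_pos"]
im=optics.read_camera("side")
u=pix("side",p);print(u,[pix("side",p+[0,0,k]).round(1) for k in(.01,.02,.03)])
x,y=u.round().astype(int)
c=cv2.resize(im[y-80:y+40,x-80:x+80],None,fx=5,fy=5,interpolation=cv2.INTER_CUBIC)
cv2.drawMarker(c,(400,400),(255,0,255),0,15,1);cv2.imwrite("pics/s2.png",c)
E
```

```text
[358.77906402 196.2707815 ] [array([359.1, 192.6]), array([359.4, 188.9]), array([359.7, 185.2])]
```

View pics/s2.png

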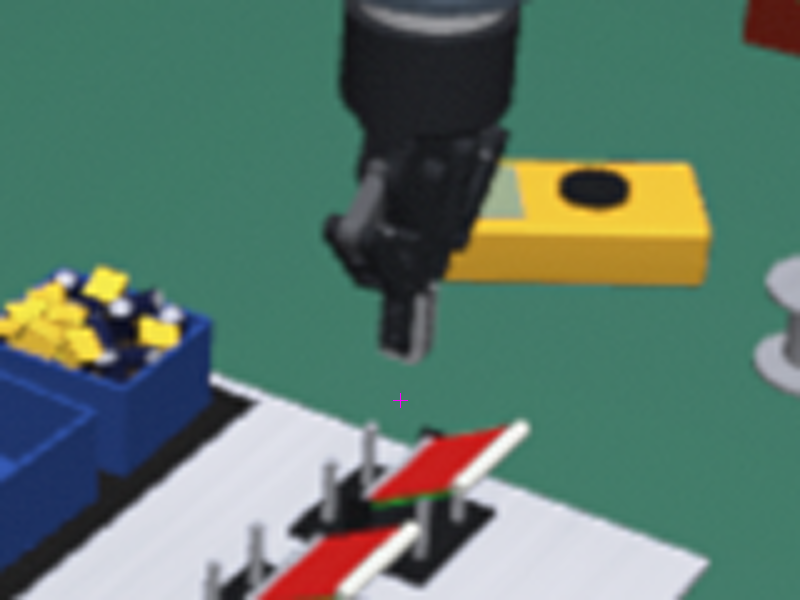

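The tip appears at (403,358) against the projected TCP at (400,400). The real fingertip ends about 23 mm above the reported TCP, with x and y correct, which explains why it passed over the rod. I'll back off and come in lower.

>>> jog_arm --pt "-0.03 0 -0.04" --pt "-0.07 0 -0.04" --pt "-0.11 0 -0.04" --pt "-0.148 0 -0.04" --pt "-0.148 -0.002 -0.02" --pt "-0.148 -0.002 0.02" --pt "-0.148 -0.002 0.06" --pt "-0.148 -0.002 0.092" --pt "-0.148 -0.002 0.092" --pt "-0.148 -0.002 0.092" --pt "-0.148 -0.002 0.092" --turn '[0,0,0,0,0,0,0,0,0,0,0]'

```text
clock: 6.55
ee_pos: [0.4592, -0.1399, 0.0235]
orientation: [0.999, -0.033, 0.001, 0.0]
force: [0.2, -0.3, 0.2]
gripper_width: 0.0002
finger_force: 0.0
```

```bash
python3 - <<'E'
from h import *
s=arm.sense();p=s["ee_pos"]
yaw=-.0663;M=np.array([[np.cos(yaw),-np.sin(yaw)],[np.sin(yaw),np.cos(yaw)]])
print("local",M.T@(p[:2]-[.5547,.0017]),p[2],s["force"])
im=optics.read_camera("side")
u=pix("side",p);x,y=u.round().astype(int)
c=cv2.resize(im[y-80:y+40,x-80:x+80],None,fx=5,fy=5,interpolation=cv2.INTER_CUBIC)
cv2.drawMarker(c,(400,400),(255,0,255),0,15,1);cv2.imwrite("pics/s3.png",c)
E
```

```text
local [-0.08594557 -0.14758318] 0.023522569483331368 [ 0.1941047  -0.29741546  0.21579774]
```

View pics/s3.png

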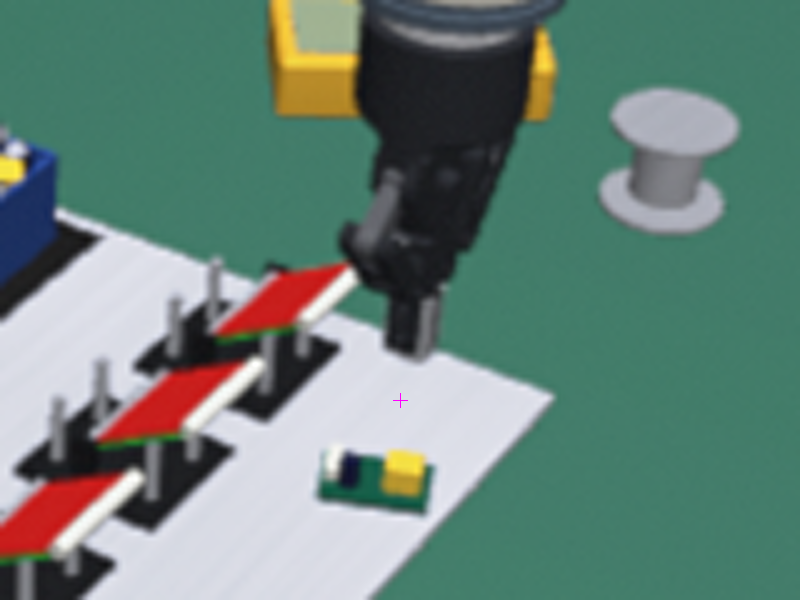

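The tip sits at (405,357), in front of the rod and clear of the PCB, with an estimated height of 47 mm, or about 18 mm below the rod axis. Now I'll push along the arc.

>>> jog_arm --pt "0.022 0 0" --pt "0.04 0 0" --pt "0.048 0 -0.005" --pt "0.053 0 -0.012" --pt "0.059 0 -0.018" --pt "0.065 0 -0.023" --pt "0.071 0 -0.028" --pt "0.078 0 -0.032" --pt "0.085 0 -0.036" --pt "0.092 0 -0.039" --pt "0.1 0 -0.041" --pt "0.108 0 -0.043" --pt "0.116 0 -0.044" --pt "0.124 0 -0.045" --pt "0.132 0 -0.045" --pt "0.14 0 -0.045" --pt "0.147 0 -0.045" --pt "0.154 0 -0.045" --pt "0.154 0 -0.045" --pt "0.154 0 -0.045" --turn '[0,0,0,0,0,0,0,0,0,0,0,0,0,0,0,0,0,0,0,0]'

```text
clock: 9.1
ee_pos: [0.5506, -0.1457, 0.0498]
orientation: [0.999, -0.033, -0.0, -0.0]
force: [0.5, 0.3, 0.1]
gripper_width: 0.0004
finger_force: 0.0
```

>>> jog_arm --pt "-0.01 0 -0.02" --pt "-0.03 0 -0.08" --pt "-0.06 0 -0.15" --pt "-0.1 0 -0.2" --pt "-0.1 0 -0.2" --pt "-0.1 0 -0.2" --pt "-0.1 0 -0.2" --pt "-0.1 0 -0.2" --turn '[0,0,0,0,0,0,0,0]'

```text
clock: 10.1
ee_pos: [0.4909, -0.1417, 0.1691]
orientation: [0.999, -0.033, -0.001, -0.0]
force: [-0.4, 0.1, 1.1]
gripper_width: -0.0002
finger_force: 0.0
```

```bash
python3 - <<'E'
from h import *
cv2.imwrite("pics/w4.png",np.hstack([cv2.resize(optics.read_camera("wrist"),(400,300)),cv2.resize(optics.read_camera("side")[120:360,120:440],(400,300))]))
E
```

```text
(no output)
```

View pics/w4.png

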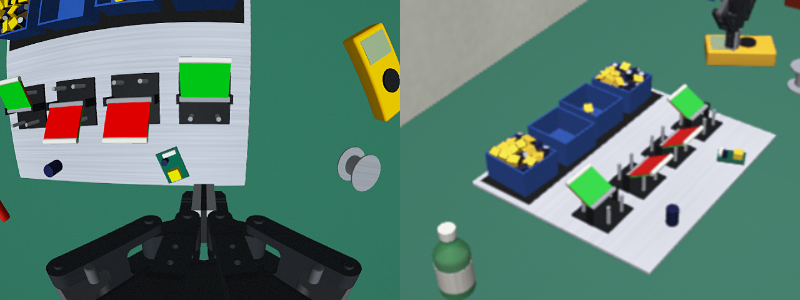

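In the wrist view the right-most tag (205,78) now shows green. The other three are unchanged and nothing else has moved, so I'm handing in.

```bash
python3 -c "from station import arm; print(arm.job_done())"
```

```text
the job is handed in; nothing more can be done
None
```

Only the right-most tag was wrong, and it now shows green for its full bin; the other three tags were left as they were, nothing else was seen to move, and the job was handed in at about 10 s after a first push that missed.

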